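# Bleed the orange-capped air accumulator

## Robot

A 6-joint arm with a two-finger parallel gripper is mounted at the origin on the work surface. World frame = base frame: x ahead of the robot, y to its left, z up, the work surface at z = 0. Lengths are in m, angles in rad, forces in N, time in s.
With the tool pointing down it reaches from about 0.425 to 0.95 m from the base axis. Payload 3.5 kg.
Tool frame: the origin (TCP) lies at the very end of the fingers, on their centre line; the grasp point (between the pads) lies ctrl.pinch_z behind it (ctrl.pinch_z is the distance from the TCP to the grasp point, in m); z points along the fingers, y is the line along which they close (so a half turn about z gives the same grasp; the last joint's range is limited). The gripper opens to 85 mm and grips with 20 to 120 N. Pads are 22 mm wide; open, the fingers measure 114 mm over their backs; the gripper's body (76 mm by 85 mm) begins 54 mm behind the grasp point. The pads swing forward as they close: fully open they stand 13 mm farther back than shut.
Start: joints at [-1.482, 0.286, 1.577, -0, 1.279, -0.15], TCP at [0.16, -0.656, 0.231] pointing down, gripper open.
Joint ranges: [-2.77, 2.77], [-0.9, 2.22], [0.21, 2.48], [-1.53, 4.67], [0.24, 2.81], [-2.84, 2.84]. Speed limits (rad/s): [2.79, 2.79, 3.14, 3.14, 3.14, 3.14].

## Interface

Orientations are given as a unit quaternion [x, y, z, w].
In Python, from plant import ctrl gives the robot as it stands.
- The arm moves only by the shell command python3 -m inch FILE [FORCE], which reads ROWS from the file FILE. ROWS is a JSON list that holds a single list of rows (three levels of brackets), with 1 to 10 rows, each of 7 numbers: dx, dy, dz in shares of 0.8 m (1.0 is 0.8 m), then a rotation vector rx, ry, rz in normalised numbers (1 is 4 rad), then the opening from 0.0 (shut) to 1.0 (fully open); each row is the pose to reach, as a shift and turn from the pose commanded when the command began, along the tool's axes at that moment; what a row does not reach only later rows make up. A row lasts 1/8 s, in which the tool goes at most 0.0625 m and 0.188 rad, less where a joint would pass 70% of its speed; a pose out of reach is approached as far as the arm can. The fingers move at their own pace and stop on an object; FORCE is the grip in N (left out, the last holds). Time passes only in rows, so rows that do not move let the fingers close. It prints the time, the measured TCP pose, the force, the opening and the grip force at its end. A shift or turn number past 1, either way, is cut back to 1. Input that does not fit is refused with a message, and nothing moves.
- ctrl.get_state(): the state, without advancing time (a new reading comes with each control period).
- ctrl.read_camera(name): name is "scene" or "side" or "wrist"; returns a dict with "pixels" (420x560x3 uint8, red, green, blue), "camera_matrix" (3x3 intrinsics, pixels), "xyz" and "orientation" of the camera in the world. Camera axes: x right, y down, z forward; pixel columns grow to the right and rows downward; lengths in m; the calibration is good to about 2 mm. A picture is of the moment at which its call begins. There is no depth.
- ctrl.sign_off(): hands the job in; it is judged then, once.
Trained networks look in the newest picture that a camera, given by its name, has taken for a name from the list of things; names that differ only in an ending like _2 or _b are one class to them, and where a whole thing is asked for, a point or a joint stands for the part that bears it (a point fixed in the world has none). Each returns a list of dicts, best first, with "conf" (0 to 1); they miss things now and then, are a little off and sometimes report something else, mostly with a low value. They report only what shows in the picture. A call takes as long as a camera call. They do not tell look-alikes from the thing itself.
- ctrl.recognise(camera, thing): "position" ([x, y, z] in m, in world coordinates, good to about 4 mm: the middle of the surface that is visible of it).
- ctrl.masks_of(camera, thing): "region" (420x560 bool, what is visible of it).
- ctrl.mark_of(camera, thing): "position" ([x, y, z] in m, in world coordinates, good to about 4 mm: a listed point, or the origin of a listed thing).
The state is a dict: "time": time; "qpos": joint angles; "dq": joint speeds; "joint_efforts": joint torques, N m; "eef_pos": TCP position; "tcp_rot": TCP orientation; "contact_force": force on the tool from outside, world axes, zero at the start; "wrist_torque": the same for the moment, N m; "opening": opening from 0.0 (shut) to 1.0 (fully open); "finger_force": force on a finger pad.
Only numpy, scipy, OpenCV 4.12 (cv2) and the standard library are available. Lean on these libraries where they do the work, as an engineer would, in place of code of your own. Each camera call takes 0.05 s, during which the arm holds its last target. There are 200 camera calls.

## Task

Bleed the air accumulator with the orange cap: unscrew the tiny knurled lock nut of its bleed valve, anticlockwise, all the way up to its stop, then press the freed valve tip well down with the fingers, gently and without ramming it, keep it pressed for about three seconds and let it spring back. Leave the blue-capped accumulator and its valve and the things on the bench alone.

Things in the scene. Friction and masses are not known exactly. Their poses are not given: they have to be found in the camera images.
- orange: air accumulator: orange domed cap (diameter 66) on an aluminium cylinder (diameter 64), with a small gauge low on its -x side, on a steel plate 90 x 90 x 8 screwed to the bench. Origin: centre of the plate's underside, z up; the bleed valve is upright on this z axis
- orange_cap (a point): top centre of the orange cap, 88 over the bench. Above it on the axis: a dark steel sleeve (diameter 11), top 22 to 42 above this point, set differently each time and NOT measured: feel or see it; then a steel valve pin (diameter 6), its flat tip 28 above the sleeve's top, so 50 to 70 above this point. The pin bears at most 18 N
- orange_nut (a joint): turn (rad) of the knurled brass lock nut round the pin (diameter 14, 10 tall): 0 down, 4.6 upper stop; grows anticlockwise from above; starts 0 to 0.5. Climbs the pin 1.2 mm per rad, needs 0.06 N m, stays where left. Underside 1.0 above the sleeve's top at 0, 6.5 at the stop (11.5 of pin then stand above it). Below it is only the slimmer sleeve: fingertips may reach past it
- orange_pin (a joint): how far the pin, nut and all, is pressed down, m: 0 at rest, 0.006 at its hard bottom. Spring: 3 N at first, 1 N more per mm, 9 N at the bottom. It stops where the nut meets the sleeve's top: after 1.0 to 1.6 mm with the nut down, the whole 6 mm with the nut at its upper stop. From 3.5 mm on it bleeds
- blue: air accumulator: blue domed cap (diameter 66) on an aluminium cylinder (diameter 64), with a small gauge low on its -x side, on a steel plate 90 x 90 x 8 screwed to the bench. Origin: centre of the plate's underside, z up; the bleed valve is upright on this z axis. Same size and same valve as the orange one; to be left alone
- blue_nut (a joint): turn of the blue accumulator's lock nut, rad; same meaning as the orange one's
- blue_pin (a joint): how far the blue accumulator's valve pin is pressed, m; same meaning as the orange one's
- meter: yellow multimeter lying face up between the accumulators, 170 (x) x 85 x 36, loose; origin at the centre of its underside
- puck: black round controller puck, diameter 78, 50 tall, loose; origin at the centre of its underside
- breadboard: white breadboard 55 x 165 (y) x 10 with small parts on it (16 tall in all), loose; origin at the centre of its underside
There are look-alikes about, which are no part of the job. Several things have the shape of the meter; the one meant has the colours described above.

How it is judged:
By the outcome, as a careful person would: the job done as asked, in the order asked, and still so for the second after the job is handed in, with the robot touching nothing.
It also fails if it takes over 72 s, if anything falls off the work surface, if the arm or the gripper's body presses on something with over 40 N, if the wrist force passes 120 N, or if a joint passes its speed limit or range.

## Working session

There is one attempt and no reset: what is moved stays moved. The work goes in short steps, Python scripts to look and compute and a shell command to move; the robot and the scene stay as the last step left them, time stands still between calls to the robot, and variables do not carry over. Pictures are saved under pics/ and viewed, at most 10 in all, crops included, and the job is handed in when it is done.

```bash
mkdir -p pics; ls
cat > h.py <<'E'
from plant import ctrl
import numpy as np, cv2
from scipy.spatial.transform import Rotation as R
def shot(c,name=None):
    d=ctrl.read_camera(c)
    if name: cv2.imwrite('pics/'+name,d['pixels'][:,:,::-1])
    return d
def proj(d,p):
    q=R.from_quat(d['orientation']).inv().apply(np.array(p)-d['xyz']); q=d['camera_matrix']@q; return q[:2]/q[2]
def ray(d,u,v):
    r=np.linalg.solve(d['camera_matrix'],[u,v,1.]); r=R.from_quat(d['orientation']).apply(r); return np.array(d['xyz']),r/np.linalg.norm(r)
def tri(rs):
    A=0;b=0
    for o,r in rs:
        P=np.eye(3)-np.outer(r,r);A=A+P;b=b+P@o
    return np.linalg.solve(A,b)
E
python3 - <<'E'
from h import *
np.set_printoptions(precision=4,suppress=True)
im=[]
for c in ['scene','side']:
    d=shot(c,c+'0.png');print(c,d['xyz'],d['orientation'],d['camera_matrix'][0,0])
    for t in ['orange','orange_cap','orange_nut','blue','meter','puck','breadboard']:
        for r in ctrl.mark_of(c,t)[:3] if t!='orange_nut' else ctrl.recognise(c,t)[:3]: print(t,round(r['conf'],2),np.array(r['position']),proj(d,r['position']))
print(ctrl.get_state(),ctrl.pinch_z)
E
```

```text
pics
scene [ 1.069  -0.2777  0.9506] [ 0.7702  0.5677 -0.1703 -0.2355] 420.4193722785968
orange 0.62 [ 0.4908  0.2182 -0.0021] [386.7221 197.8291]
orange_cap 0.87 [0.4936 0.2169 0.0918] [394.3803 177.5784]
blue 0.7 [ 0.5673 -0.1762  0.0014] [258.8062 256.8666]
meter 0.85 [ 0.5033  0.0043 -0.0002] [316.7501 219.7292]
meter 0.74 [0.3092 0.1371 0.0058] [336.4438 155.8654]
meter 0.64 [ 0.2988 -0.187  -0.0011] [230.2156 179.6105]
puck 0.77 [ 0.7318 -0.1607 -0.0041] [283.9956 315.244 ]
puck 0.68 [ 0.5675 -0.1786  0.0008] [257.9293 257.2904]
breadboard 0.76 [0.7147 0.1195 0.0011] [389.5381 276.0597]
side [0.2215 0.6068 0.6697] [-0.1797  0.8745 -0.4401  0.0962] 414.80955674841334
orange 0.65 [ 0.4885  0.2192 -0.0022] [235.0072 357.5078]
orange_cap 0.96 [0.4941 0.2193 0.0876] [228.2904 325.451 ]
blue 0.57 [ 0.569  -0.1804 -0.0039] [280.7083 225.6907]
meter 0.85 [ 0.3884 -0.4449 -0.0015] [372.3079 188.7705]
meter 0.71 [ 0.2986 -0.1884  0.0047] [384.4123 247.6722]
meter 0.63 [ 0.5049  0.0016 -0.0017] [274.7095 277.5509]
puck 0.71 [ 0.7369 -0.1586 -0.0008] [220.9256 214.6192]
breadboard 0.56 [0.7076 0.1163 0.0015] [169.7231 285.1569]
{'time': 0.8, 'qpos': array([-1.482 ,  0.2862,  1.5767, -0.    ,  1.2786, -0.15  ]), 'dq': array([ 0.0016,  0.0013,  0.0009, -0.0003, -0.0001, -0.0002]), 'joint_efforts': array([  0.0007, -40.5914, -29.2923,  -0.0001,   0.0004,  -0.    ]), 'eef_pos': array([ 0.1597, -0.6558,  0.2314]), 'tcp_rot': array([ 0.9929,  0.1191, -0.    ,  0.    ]), 'contact_force': array([-0.2116,  0.9766, -0.3596]), 'wrist_torque': array([-0.016 , -0.0493,  0.0249]), 'finger_force': 0.0, 'opening': 1.0008685337058718} 0.0187
```

View pics/scene0.png

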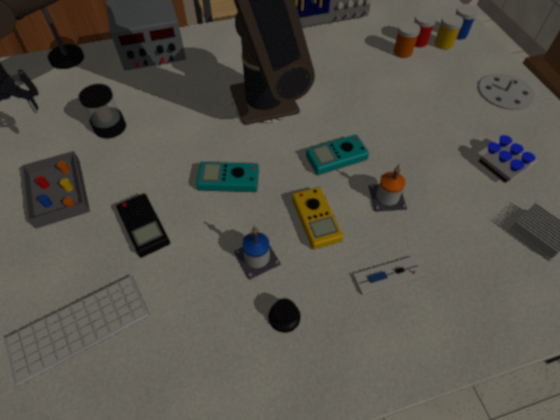

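View pics/side0.png

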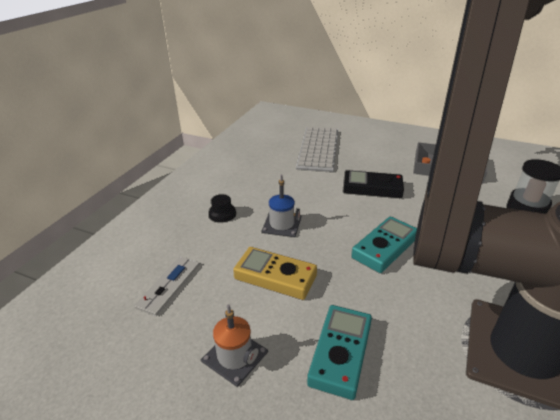

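Scene: the orange-capped accumulator is at (391,185) and the blue one at (257,248). Side: orange is at (233,335), blue at (282,205). The orange jar at scene (405,40) could be mistaken for it, but it has no plate or valve, so my choice is (391,185). I'll move over in two legs, keeping out of the inner reach limit.

The rows are not in the units I measure in: shifts go in shares of 0.8 m and turns go in shares of 4 rad. I convert before sending: 0.403 m / 0.8 = 0.5038, -0.217 m / 0.8 = -0.2713, 0.375 rad / 4 = 0.0938.

```bash
echo '[[[0.5038,-0.2713,-0.025,0,0,0.0938,1],[0.5038,-0.2713,-0.025,0,0,0.0938,1],[0.5038,-0.2713,-0.025,0,0,0.0938,1],[0.5038,-0.2713,-0.025,0,0,0.0938,1],[0.5038,-0.2713,-0.025,0,0,0.0938,1],[0.5038,-0.2713,-0.025,0,0,0.0938,1],[0.5038,-0.2713,-0.025,0,0,0.0938,1],[0.5038,-0.2713,-0.025,0,0,0.0938,1],[0.5038,-0.2713,-0.025,0,0,0.0938,1]]]' > path.dat && python3 -m inch path.dat 30
python3 - <<'E'
from h import *
s=ctrl.get_state();Q=R.from_quat(s['tcp_rot']);print(s['qpos'],s['eef_pos'],Q.as_matrix().round(3))
for T in [(0.493,0.218,0.25),(0.493,0.12,0.25)]: print(Q.inv().apply(np.array(T)-s['eef_pos']))
E
```

```text
time: 1.92
eef_pos: [0.5005, -0.3491, 0.2513]
tcp_rot: [0.998, -0.067, -0.0, 0.0]
contact_force: [0.0, -0.0, -0.2]
opening: 1.0
finger_force: 0.0
[-7.74926924e-01  1.30301464e-01  1.72214339e+00 -6.11521358e-04
  1.28909948e+00  9.29870625e-01] [ 0.50045548 -0.34906477  0.25133588] [[ 0.991 -0.133 -0.   ]
 [-0.133 -0.991 -0.   ]
 [-0.     0.    -1.   ]]
[-0.08305308 -0.56099985  0.0010815 ]
[-0.06997672 -0.46387619  0.00112595]
```

In the tool's units: -0.561 m / 0.8 = -0.7013, -0.083 m / 0.8 = -0.1038, 0.45 rad / 4 = 0.1125.

```bash
echo '[[[-0.1038,-0.7013,0,0,0,0.1125,1],[-0.1038,-0.7013,0,0,0,0.1125,1],[-0.1038,-0.7013,0,0,0,0.1125,1],[-0.1038,-0.7013,0,0,0,0.1125,1],[-0.1038,-0.7013,0,0,0,0.1125,1],[-0.1038,-0.7013,0,0,0,0.1125,1],[-0.1038,-0.7013,0,0,0,0.1125,1],[-0.1038,-0.7013,0,0,0,0.1125,1],[-0.1038,-0.7013,0,0,0,0.1125,1],[-0.1038,-0.7013,0,0,0,0.1125,1]]]' > path.dat && python3 -m inch path.dat 30
python3 - <<'E'
from h import *
s=ctrl.get_state();print(s['qpos'],s['eef_pos'])
d=shot('wrist','w1.png');print(d['xyz'],R.from_quat(d['orientation']).as_matrix().round(3),d['camera_matrix'][0])
for t in ['orange_nut','orange_cap','orange_pin']:
    for r in ctrl.recognise('wrist',t)[:2]: print(t,r['conf'],r['position'],proj(d,r['position']))
E
```

```text
time: 3.18
eef_pos: [0.4937, 0.2188, 0.2511]
tcp_rot: [0.958, -0.288, -0.0, 0.0]
contact_force: [0.2, -1.1, -0.3]
opening: 0.995
finger_force: 0.0
[ 2.29263360e-01 -2.78395981e-02  1.88727026e+00 -2.51698055e-04
  1.28249031e+00  2.38349423e+00] [0.49374185 0.2187721  0.25112221]
[0.56305724 0.17350664 0.39551345] [[-0.551 -0.789 -0.272]
 [-0.834  0.521  0.18 ]
 [-0.     0.326 -0.945]] [353.80633804   0.         278.89622874]
orange_nut 0.46 [0.4887, 0.2156, 0.1266] [286.34155807 198.19897603]
orange_cap 0.77 [0.5003, 0.2098, 0.0784] [283.69222803 168.82622265]
orange_pin 0.79 [0.4937, 0.2201, 0.1265] [278.17150165 196.13628447]
```

View pics/w1.png

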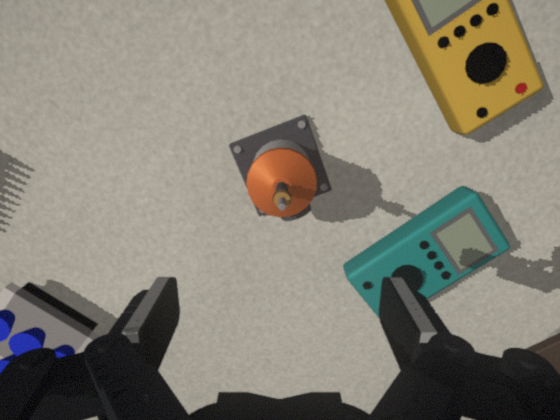

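The wrist view shows the orange accumulator, valve tip near (285,202), with the right plate and an orange cap. I'll check the choice closely and measure it in all three views.

Run:
```python
from h import *
out=[]
for c,(u,v) in dict(wrist=(283,195),scene=(395,175),side=(230,318)).items():
    d=shot(c); p=d['pixels'][v-25:v+25,u-22:u+22]; print(c,u-22,v-25)
    out.append(cv2.resize(p,None,fx=6,fy=6,interpolation=cv2.INTER_CUBIC))
im=np.hstack(out)
for k in range(0,im.shape[1],60): cv2.putText(im,str(k//6%44),(k,8),0,.3,(255,255,255),1); 
for k in range(0,300,60): cv2.putText(im,str(k//6),(0,k+8),0,.3,(255,255,0),1)
im=np.clip(im.astype(float)*1.5,0,255).astype(np.uint8)
cv2.imwrite('pics/c1.png',im[:,:,::-1])
```

```text
wrist 261 170
scene 373 150
side 208 293
```

View pics/c1.png

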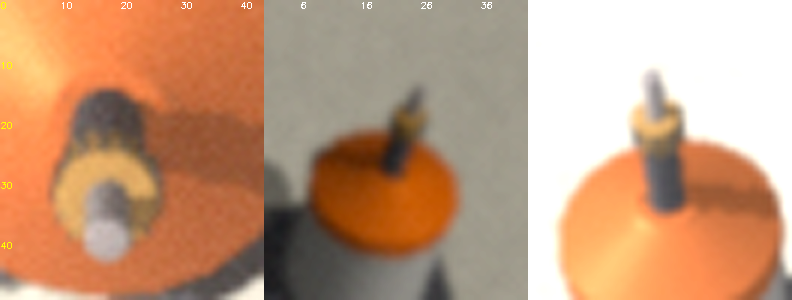

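Wrist crop: flat tip at (278.5,209.6), nut top at about (278.5,201.6). Scene: tip at (398.3,165). Side: tip at (228.4,304.9), nut top at (228.8,312.3). It is the orange-capped valve.

Run:
```python
from h import *
np.set_printoptions(precision=4,suppress=True)
D={c:shot(c) for c in ['wrist','scene','side']}
tip=dict(wrist=(278.4,209.6),scene=(398.3,165.2),side=(228.4,304.7))
nut=dict(wrist=(278.4,201.7),scene=(397.0,168.2),side=(228.8,312.3))
for P in (tip,nut):
    for cs in (['wrist','scene','side'],['wrist','scene'],['wrist','side'],['scene','side']):
        p=tri([ray(D[c],*P[c]) for c in cs]);print(cs,p)
    p=tri([ray(D[c],*P[c]) for c in D]);print([proj(D[c],p)-P[c] for c in D])
s=ctrl.get_state();Q=R.from_quat(s['tcp_rot']);print(s['eef_pos'],Q.as_matrix())
# wrist-ray xy at candidate tip heights
o,r=ray(D['wrist'],278.4,209.6)
for z in (.138,.143,.148,.153,.158): print(z,o+r*(z-o[2])/r[2])
for c in D:
  for h in ('orange_cap',): print(c,[ (x['conf'],np.array(x['position'])) for x in ctrl.mark_of(c,h)[:1]])
```

```text
['wrist', 'scene', 'side'] [0.49   0.2183 0.1399]
['wrist', 'scene'] [0.4857 0.2222 0.1305]
['wrist', 'side'] [0.4891 0.2195 0.1432]
['scene', 'side'] [0.4912 0.2165 0.1391]
[array([ 1.4098, -2.9385]), array([ 0.3022, -0.8237]), array([-0.2871,  0.734 ])]
['wrist', 'scene', 'side'] [0.4894 0.2192 0.124 ]
['wrist', 'scene'] [0.4887 0.2196 0.1227]
['wrist', 'side'] [0.4896 0.2197 0.1244]
['scene', 'side'] [0.4894 0.2188 0.1238]
[array([ 0.8196, -0.2767]), array([0.3504, 0.0245]), array([0.152 , 0.0402])]
[0.4941 0.2164 0.2514] [[ 0.8321 -0.5546  0.0001]
 [-0.5546 -0.8321 -0.0001]
 [ 0.0002  0.     -1.    ]]
0.138 [0.488  0.2209 0.138 ]
0.143 [0.4895 0.2199 0.143 ]
0.148 [0.491  0.2189 0.148 ]
0.153 [0.4924 0.2179 0.153 ]
0.158 [0.4939 0.2169 0.158 ]
wrist [(0.81, array([0.4914, 0.2153, 0.0872]))]
scene [(0.8, array([0.4919, 0.2163, 0.0898]))]
side [(0.82, array([0.494 , 0.2211, 0.0843]))]
```

In the tool's units: 0.08 m / 0.8 = 0.1, 0.04 m / 0.8 = 0.05.

```bash
echo '[[[-0.005,0,0.05,0,0,0,1],[-0.005,0,0.1,0,0,0,1],[-0.005,0,0.1,0,0,0,1],[-0.005,0,0.1,0,0,0,1]]]' > path.dat && python3 -m inch path.dat 30
python3 - <<'E'
from h import *
np.set_printoptions(precision=4,suppress=True)
d=shot('wrist');s=ctrl.get_state();print(s['qpos'],s['eef_pos'],s['contact_force'])
print(d['xyz'],'tip',proj(d,(.49,.219,.1405)),'tcp',proj(d,s['eef_pos']))
im=cv2.resize(d['pixels'][150:420,140:420],None,fx=2.2,fy=2.2,interpolation=cv2.INTER_CUBIC)
cv2.imwrite('pics/w2.png',im[:,:,::-1])
for i in range(3): shot('wrist');print(ctrl.get_state()['eef_pos'])
E
```

```text
time: 4.32
eef_pos: [0.4914, 0.2199, 0.1729]
tcp_rot: [0.957, -0.289, 0.001, -0.001]
contact_force: [0.2, 0.2, 2.0]
opening: 1.003
finger_force: 0.0
[ 0.2321  0.0405  1.9654 -0.      1.132   2.3891] [0.4919 0.22   0.1737] [-0.4115 -0.4747  0.5392]
[0.5603 0.1743 0.3174] tip [282.6617 245.9621] tcp [279.1475 274.766 ]
[0.492  0.22   0.1738]
[0.4919 0.22   0.1737]
[0.4917 0.2199 0.1734]
```

View pics/w2.png

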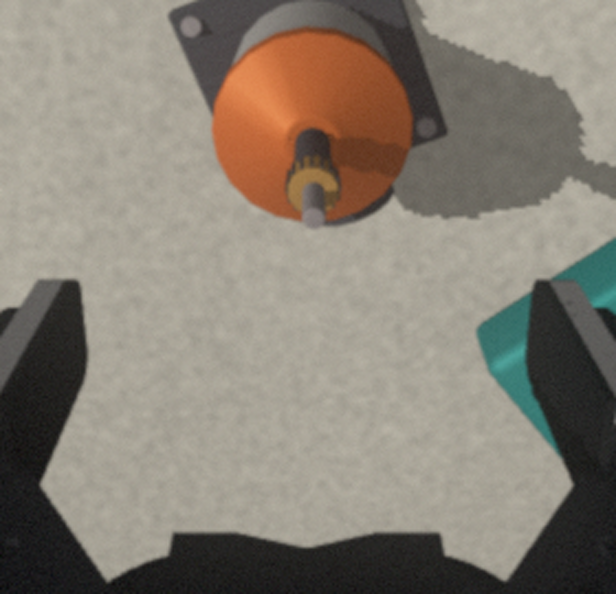

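The tip is at about pixel (282,248.6), close to where I predicted it (282.7,246). The finger midline is at u≈279.3.

Run:
```python
from h import *
np.set_printoptions(precision=4,suppress=True)
W=shot('wrist');S=shot('side');C=shot('scene')
a=[ray(W,282,248.4),ray(S,228.4,304.7),ray(C,398.3,165.2)]
n=[ray(W,282,235.0),ray(S,228.8,312.3),ray(C,397.,168.2)]
print(tri(a),tri(a[:2]),tri(n),tri(n[:2]))
for z in (.138,.1405,.143): o,r=a[0];print(o+r*(z-o[2])/r[2])
s=ctrl.get_state();Q=R.from_quat(s['tcp_rot']);print(s['eef_pos'])
for p in [tri(a),tri(a[:2]),tri(n)]:print(Q.inv().apply(p-s['eef_pos']))
```

```text
[0.4902 0.2182 0.1401] [0.4894 0.2193 0.1427] [0.4895 0.2192 0.1239] [0.4897 0.2196 0.1242]
[0.4881 0.221  0.138 ]
[0.4891 0.2203 0.1405]
[0.4901 0.2197 0.143 ]
[0.491  0.2198 0.1724]
[0.0001 0.0018 0.0323]
[-0.0011  0.0013  0.0296]
[-0.001   0.0014  0.0484]
```

In the tool's units: 0.072 m / 0.8 = 0.09, 0.0015 m / 0.8 = 0.0019.

```bash
echo '[[[-0.0013,0.0019,0.025,0,0,0,1],[-0.0013,0.0019,0.0563,0,0,0,0.6],[-0.0013,0.0019,0.075,0,0,0,0.5],[-0.0013,0.0019,0.09,0,0,0,0.4],[-0.0013,0.0019,0.09,0,0,0,0.4],[-0.0013,0.0019,0.09,0,0,0,0.4]]]' > path.dat && python3 -m inch path.dat 30
python3 - <<'E'
from h import *
np.set_printoptions(precision=4,suppress=True)
d=shot('wrist');s=ctrl.get_state();print(s['qpos'],s['eef_pos'],s['contact_force'])
a=d['pixels'][220:370,180:380];a=cv2.resize(a,None,fx=2,fy=2,interpolation=cv2.INTER_CUBIC)
e=shot('side');b=e['pixels'][250:350,160:300];b=cv2.resize(b,None,fx=2.8,fy=3,interpolation=cv2.INTER_CUBIC)
cv2.imwrite('pics/w3.png',np.hstack([a,b])[:,:,::-1])
E
```

```text
time: 5.42
eef_pos: [0.4895, 0.2191, 0.1001]
tcp_rot: [0.957, -0.289, 0.001, -0.0]
contact_force: [0.8, 0.8, -1.0]
opening: 0.399
finger_force: 0.0
[ 0.2316  0.1314  2.0171 -0.      0.9913  2.3885] [0.4896 0.2191 0.1003] [-0.2617 -0.5746 -1.2597]
```

View pics/w3.png

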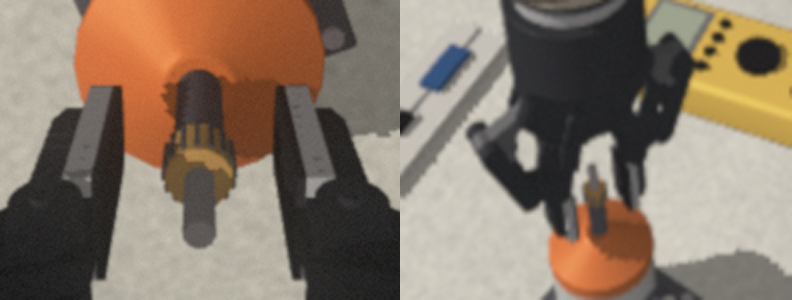

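The wrist crop shows the nut at x≈200, centred between the pads (123 and 285). In the side crop the pads are at nut height. I'll close on it.

```bash
echo '[[[0,0,0,0,0,0,0.2],[0,0,0,0,0,0,0.12],[0,0,0,0,0,0,0],[0,0,0,0,0,0,0],[0,0,0,0,0,0,0],[0,0,0,0,0,0,0]]]' > path.dat && python3 -m inch path.dat 30
python3 -c "
from plant import ctrl;s=ctrl.get_state();print(s)"
```

```text
time: 6.28
eef_pos: [0.4893, 0.2191, 0.0997]
tcp_rot: [0.957, -0.289, 0.0, -0.0]
contact_force: [0.5, 1.7, 2.8]
opening: 0.144
finger_force: 29.3
{'time': 6.275, 'qpos': array([2.31578545e-01, 1.31923418e-01, 2.01779791e+00, 1.67123338e-04,
       9.90807763e-01, 2.38852641e+00]), 'dq': array([-0.00016336,  0.00137184,  0.00116964, -0.00155243, -0.00054827,
        0.00115396]), 'joint_efforts': array([-2.65379185e-01, -2.90411764e+01, -2.35954928e+01, -1.21555505e-01,
        1.76905948e-01,  1.58077728e-03]), 'eef_pos': array([0.48925878, 0.21907483, 0.0996788 ]), 'tcp_rot': array([ 9.57346464e-01, -2.88941968e-01,  4.25230885e-04, -3.26893182e-04]), 'contact_force': array([0.50504483, 1.6610356 , 2.76435809]), 'wrist_torque': array([ 0.12106705, -0.13145237,  0.03803977]), 'finger_force': 29.277250170707703, 'opening': 0.14388859492539058}
```

In the tool's units: -0.0011 m / 0.8 = -0.0014, -0.0009 m / 0.8 = -0.0011, -0.18 rad / 4 = -0.045.

```bash
echo '[[[0,0,-0.0003,0,0,-0.045,0],[0,0,-0.0005,0,0,-0.09,0],[0,0,-0.0008,0,0,-0.135,0],[0,0,-0.0011,0,0,-0.18,0],[0,0,-0.0014,0,0,-0.225,0],[0,0,-0.0014,0,0,-0.225,0]]]' > path.dat && python3 -m inch path.dat 30
python3 - <<'E'
from h import *
s=ctrl.get_state();print(s['qpos'],s['contact_force'],s['wrist_torque'],s['opening'])
d=shot('wrist')
a=d['pixels'][220:370,180:380];a=cv2.resize(a,None,fx=3,fy=3,interpolation=cv2.INTER_CUBIC)
cv2.imwrite('pics/w4.png',a[:,:,::-1])
E
```

```text
time: 7.02
eef_pos: [0.4891, 0.2181, 0.1005]
tcp_rot: [0.988, 0.155, -0.0, 0.001]
contact_force: [0.4, -4.1, 1.4]
opening: 0.143
finger_force: 29.4
[ 0.23074762  0.13038465  2.01773828 -0.00222797  0.99368892  1.49052254] [ 0.37281268 -4.09382407  1.41944159] [-0.55209776 -0.14081726  0.03189843] 0.1432775751484065
```

View pics/w4.png

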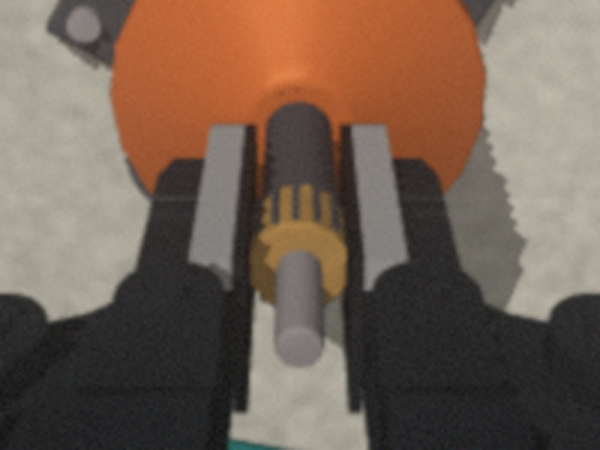

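The nut is firmly between the pads and turning. The lateral force shows the true axis is about 1 mm toward -y, so I'll correct for that.

In the tool's units: -0.0022 m / 0.8 = -0.0028, 0.001 m / 0.8 = 0.0013, -1.8 rad / 4 = -0.45.

```bash
echo '[[[0,0.0013,-0.0003,0,0,-0.045,0],[0,0.0013,-0.0005,0,0,-0.09,0],[0,0.0013,-0.0008,0,0,-0.135,0],[0,0.0013,-0.0011,0,0,-0.18,0],[0,0.0013,-0.0014,0,0,-0.225,0],[0,0.0013,-0.0016,0,0,-0.27,0],[0,0.0013,-0.0019,0,0,-0.315,0],[0,0.0013,-0.0021,0,0,-0.36,0],[0,0.0013,-0.0024,0,0,-0.405,0],[0,0.0013,-0.0028,0,0,-0.45,0]]]' > path.dat && python3 -m inch path.dat 30
python3 -c "
from plant import ctrl;s=ctrl.get_state();print(s['qpos'],s['contact_force'],s['wrist_torque'])"
```

```text
time: 8.32
eef_pos: [0.4909, 0.2174, 0.1032]
tcp_rot: [0.49, 0.872, 0.001, 0.002]
contact_force: [4.2, -3.9, 1.1]
opening: 0.146
finger_force: 29.3
[ 0.22865667  0.12716152  2.01570513 -0.00211502  0.99446182 -0.31607864] [ 4.19098583 -3.86749901  1.11709554] [-0.53238262 -0.68742524 -0.06235434]
```

In the tool's units: -0.0017 m / 0.8 = -0.0021, -0.0014 m / 0.8 = -0.0018, -1.4 rad / 4 = -0.35.

```bash
echo '[[[-0.0018,0.0004,-0.0003,0,0,-0.045,0],[-0.0018,0.0004,-0.0005,0,0,-0.09,0],[-0.0018,0.0004,-0.0008,0,0,-0.135,0],[-0.0018,0.0004,-0.0011,0,0,-0.18,0],[-0.0018,0.0004,-0.0014,0,0,-0.225,0],[-0.0018,0.0004,-0.0016,0,0,-0.27,0],[-0.0018,0.0004,-0.0019,0,0,-0.315,0],[-0.0018,0.0004,-0.0021,0,0,-0.35,0]]]' > path.dat && python3 -m inch path.dat 30
python3 -c "
from plant import ctrl;s=ctrl.get_state();print(s['qpos'],s['contact_force'],s['wrist_torque'])"
echo '[[[0,0,-0.0003,0,0,-0.045,0],[0,0,-0.0005,0,0,-0.09,0],[0,0,-0.0008,0,0,-0.135,0]]]' > path.dat && python3 -m inch path.dat 30
python3 -c "
from plant import ctrl;s=ctrl.get_state();print(s['qpos'],s['contact_force'],s['wrist_torque'])"
```

```text
time: 9.32
eef_pos: [0.4915, 0.2187, 0.1049]
tcp_rot: [-0.185, 0.983, 0.002, 0.003]
contact_force: [2.9, 4.8, 1.2]
opening: 0.143
finger_force: 29.3
[ 0.22835528  0.12589266  2.0134622   0.00430965  0.99696581 -1.71737492] [2.89412678 4.78244411 1.20841752] [ 0.75303782 -0.53349031 -0.09395487]
time: 9.7
eef_pos: [0.4905, 0.2185, 0.1049]
tcp_rot: [-0.441, 0.897, 0.001, 0.002]
contact_force: [2.5, 3.4, 0.7]
opening: 0.144
finger_force: 29.2
[ 0.22848814  0.12517578  2.01426397  0.00405758  0.999808   -2.25841211] [2.47622329 3.41000765 0.67230101] [ 0.54413111 -0.23104147 -0.15110009]
```

In the tool's units: -0.15 rad / 4 = -0.0375.

```bash
echo '[[[0,0,0,0,0,-0.0375,0],[0,0,0,0,0,-0.075,0],[0,0,0,0,0,-0.075,0]]]' > path.dat && python3 -m inch path.dat 30
python3 - <<'E'
from h import *
s=ctrl.get_state();print(s['qpos'],s['contact_force'],s['wrist_torque'])
d=shot('wrist')
a=d['pixels'][220:370,180:380];a=cv2.resize(a,None,fx=3,fy=3,interpolation=cv2.INTER_CUBIC)
cv2.imwrite('pics/w5.png',a[:,:,::-1])
E
```

```text
time: 10.07
eef_pos: [0.4901, 0.2178, 0.1047]
tcp_rot: [-0.568, 0.823, 0.001, 0.001]
contact_force: [1.2, 3.1, 0.3]
opening: 0.144
finger_force: 29.3
[ 2.28089941e-01  1.25157898e-01  2.01467995e+00  2.23878930e-03
  1.00086202e+00 -2.55213577e+00] [1.23410093 3.07738918 0.27236927] [ 0.46162672 -0.21956501  0.02422608]
```

View pics/w5.png

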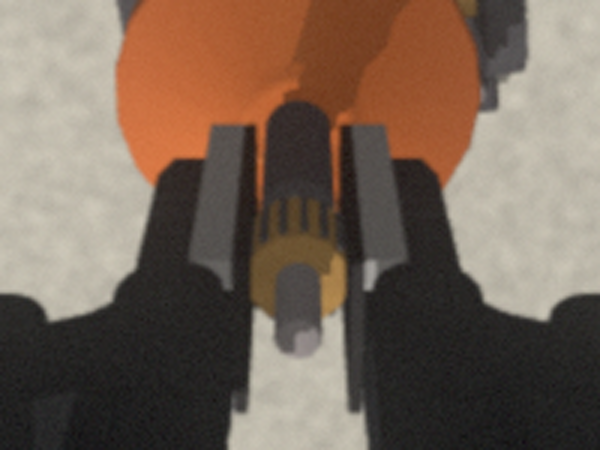

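The nut has climbed: less pin stands above it, with the tip at about (298,337) in the crop. To rule out slip, I'll regrip and turn again against the stop.

In the tool's units: -0.0007 m / 0.8 = -0.0009, 0.9 rad / 4 = 0.225.

```bash
echo '[[[0,0,0,0,0,0,0.35],[0,0,0,0,0,0,0.35],[-0.0009,0,0,0,0,0.045,0.35],[-0.0009,0,0,0,0,0.09,0.35],[-0.0009,0,0,0,0,0.135,0.35],[-0.0009,0,0,0,0,0.18,0.35],[-0.0009,0,0,0,0,0.225,0.35],[-0.0009,0,0,0,0,0.225,0.35]]]' > path.dat && python3 -m inch path.dat 30
python3 -c "
from plant import ctrl;s=ctrl.get_state();print(s['qpos'],s['contact_force'],s['wrist_torque'])"
echo '[[[0,0,0,0,0,0,0],[0,0,0,0,0,0,0],[0,0,0,0,0,0,0],[0,0,0,0,0,0,0]]]' > path.dat && python3 -m inch path.dat 30
python3 -c "
from plant import ctrl;s=ctrl.get_state();print(s['qpos'],s['contact_force'],s['wrist_torque'])"
echo '[[[0,0,0,0,0,-0.025,0],[0,0,0,0,0,-0.05,0],[0,0,0,0,0,-0.075,0]]]' > path.dat && python3 -m inch path.dat 30
python3 -c "
from plant import ctrl;s=ctrl.get_state();print(s['qpos'],s['contact_force'],s['wrist_torque'])"
echo '[[[0,0,-0.0003,0,0,-0.0375,0],[0,0,-0.0004,0,0,-0.075,0],[0,0,-0.0004,0,0,-0.1125,0]]]' > path.dat && python3 -m inch path.dat 30
python3 -c "
from plant import ctrl;s=ctrl.get_state();print(s['qpos'],s['contact_force'],s['wrist_torque'])"
```

```text
time: 11.12
eef_pos: [0.4901, 0.2173, 0.1046]
tcp_rot: [-0.156, 0.988, -0.0, -0.001]
contact_force: [0.1, -0.3, 0.6]
opening: 0.354
finger_force: 0.0
[ 2.28133687e-01  1.25878320e-01  2.01404583e+00 -3.20627909e-04
  1.00269361e+00 -1.65589495e+00] [ 0.0871756  -0.27075307  0.5658972 ] [ 0.01571275 -0.02438008 -0.04638794]
time: 11.62
eef_pos: [0.49, 0.2181, 0.1049]
tcp_rot: [-0.156, 0.988, 0.0, -0.0]
contact_force: [-2.2, 3.6, 1.1]
opening: 0.146
finger_force: 29.2
[ 2.28974049e-01  1.25758606e-01  2.01369195e+00  1.19748014e-03
  1.00271377e+00 -1.65493013e+00] [-2.16506515  3.5955394   1.05057923] [ 0.67259976  0.33158791 -0.01765727]
time: 12.0
eef_pos: [0.4907, 0.2185, 0.1051]
tcp_rot: [-0.303, 0.953, 0.001, 0.001]
contact_force: [-0.3, 5.3, -2.2]
opening: 0.144
finger_force: 29.2
[ 0.22895306  0.12578611  2.01312939  0.00229857  1.00088825 -1.95774823] [-0.32830141  5.33656051 -2.16558853] [ 0.84542207 -0.03295187 -0.11919207]
time: 12.38
eef_pos: [0.4904, 0.2182, 0.1051]
tcp_rot: [-0.508, 0.861, 0.001, 0.001]
contact_force: [-0.4, 6.3, -1.7]
opening: 0.144
finger_force: 29.2
[ 2.28858517e-01  1.25588748e-01  2.01338700e+00  1.85391516e-03
  1.00204809e+00 -2.40926044e+00] [-0.41961641  6.30785314 -1.69278276] [0.89633138 0.08670644 0.13293173]
```

In the tool's units: -0.0009 m / 0.8 = -0.0011, 0.0005 m / 0.8 = 0.0006, 0.72 rad / 4 = 0.18.

```bash
echo '[[[0,0,0,0,0,0,0.35],[0,0,0,0,0,0,0.35],[-0.0011,0.0006,0.0004,0,0,0.045,0.35],[-0.0011,0.0006,0.0004,0,0,0.09,0.35],[-0.0011,0.0006,0.0004,0,0,0.135,0.35],[-0.0011,0.0006,0.0004,0,0,0.18,0.35],[-0.0011,0.0006,0.0004,0,0,0.18,0],[-0.0011,0.0006,0.0004,0,0,0.18,0],[-0.0011,0.0006,0.0004,0,0,0.18,0],[-0.0011,0.0006,0.0004,0,0,0.18,0]]]' > path.dat && python3 -m inch path.dat 60
python3 -c "
from plant import ctrl;s=ctrl.get_state();print(s['qpos'],s['contact_force'],s['wrist_torque'])"
for i in 1; do :; done
echo '[[[0,0,0,0,0,-0.0375,0],[0,0,0,0,0,-0.0625,0]]]' > path.dat && python3 -m inch path.dat 60
python3 -c "
from plant import ctrl;s=ctrl.get_state();print(s['qpos'][5],s['contact_force'],s['wrist_torque'])"
echo '[[[0,0,0,0,0,-0.0375,0]]]' > path.dat && python3 -m inch path.dat 60
python3 -c "
from plant import ctrl;s=ctrl.get_state();print(s['qpos'][5],s['contact_force'],s['wrist_torque'])"
echo '[[[0,0,0,0,0,-0.0375,0]]]' > path.dat && python3 -m inch path.dat 60
python3 -c "
from plant import ctrl;s=ctrl.get_state();print(s['qpos'][5],s['contact_force'],s['wrist_torque'])"
echo '[[[0,0,0,0,0,-0.0375,0]]]' > path.dat && python3 -m inch path.dat 60
python3 -c "
from plant import ctrl;s=ctrl.get_state();print(s['qpos'][5],s['contact_force'],s['wrist_torque'])"
```

```text
time: 13.62
eef_pos: [0.4906, 0.2185, 0.1051]
tcp_rot: [-0.171, 0.985, -0.0, 0.0]
contact_force: [-0.8, -0.9, 0.7]
opening: 0.134
finger_force: 58.4
[ 2.30195966e-01  1.26505934e-01  2.01231753e+00 -5.16250811e-04
  1.00243205e+00 -1.68333812e+00] [-0.7805258  -0.90670911  0.66838259] [-0.09041793  0.02154119 -0.00966352]
time: 13.88
eef_pos: [0.4906, 0.2185, 0.1053]
tcp_rot: [-0.293, 0.956, -0.0, 0.0]
contact_force: [-0.6, -1.1, 2.1]
opening: 0.133
finger_force: 58.5
-1.935603676714583 [-0.61062184 -1.10454515  2.12908643] [-0.14449912  0.04694853 -0.43555105]
time: 14.0
eef_pos: [0.4895, 0.2178, 0.1045]
tcp_rot: [-0.365, 0.931, -0.001, -0.002]
contact_force: [-1.0, -3.1, -1.6]
opening: 0.135
finger_force: 58.7
-2.0875023220340814 [-1.04847554 -3.14214557 -1.59793113] [-0.39571887  0.01448638  0.07216136]
time: 14.12
eef_pos: [0.4896, 0.2175, 0.1043]
tcp_rot: [-0.434, 0.901, -0.001, -0.002]
contact_force: [-0.8, -4.4, 0.6]
opening: 0.131
finger_force: 58.8
-2.237958446869628 [-0.84219166 -4.4305177   0.55224027] [-0.64086363  0.1989905  -0.01983611]
time: 14.25
eef_pos: [0.4897, 0.2175, 0.1044]
tcp_rot: [-0.5, 0.866, -0.001, -0.002]
contact_force: [-1.3, -4.1, 1.2]
opening: 0.131
finger_force: 58.8
-2.3878429792571834 [-1.34123052 -4.09345615  1.21426103] [-0.64890792  0.16384642 -0.09794869]
```

The reaction torque reached 0.44 N·m before slipping, far above the 0.06 needed to turn the nut, so it is at its stop. Now I'll release, rise and shut the fingers.

In the tool's units: -0.055 m / 0.8 = -0.0688, -0.02 m / 0.8 = -0.025, 0.72 rad / 4 = 0.18.

```bash
echo '[[[0,0,0,0,0,0,0.4],[0,0,0,0,0,0,0.4],[0,0,-0.025,0,0,0,0.4],[0,0,-0.0688,0,0,0,0.4],[0,0,-0.0688,0,0,0.045,0],[0,0,-0.0688,0,0,0.09,0],[0,0,-0.0688,0,0,0.135,0],[0,0,-0.0688,0,0,0.18,0],[0,0,-0.0688,0,0,0.18,0],[0,0,-0.0688,0,0,0.18,0]]]' > path.dat && python3 -m inch path.dat 30
python3 - <<'E'
from h import *
np.set_printoptions(precision=4,suppress=True)
d=shot('wrist');s=ctrl.get_state();Q=R.from_quat(s['tcp_rot']);print(s['eef_pos'],s['opening'],s['contact_force'],Q.as_matrix())
print(Q.inv().apply(np.array([.4904,.2186,.141])-s['eef_pos']))
a=d['pixels'][200:350,180:380];a=cv2.resize(a,None,fx=2,fy=2,interpolation=cv2.INTER_CUBIC)
e=shot('side');b=e['pixels'][285:335,200:266];b=cv2.resize(b,None,fx=6,fy=6,interpolation=cv2.INTER_CUBIC)
cv2.imwrite('pics/w6.png',np.hstack([a,b])[:,:,::-1])
print(proj(d,(.4904,.2186,.1405)),proj(e,(.4904,.2186,.1405)),proj(e,(.4904,.2186,.129)))
E
```

```text
time: 15.5
eef_pos: [0.4904, 0.2187, 0.16]
tcp_rot: [-0.161, 0.987, 0.0, 0.0]
contact_force: [0.3, -0.6, -0.5]
opening: -0.002
finger_force: 0.0
[0.4904 0.2187 0.1599] 0.0007530428701015285 [ 0.2908 -0.6815  0.3785] [[-0.948  -0.3182  0.0001]
 [-0.3182  0.948   0.0001]
 [-0.0001  0.0001 -1.    ]]
[ 0.0001 -0.0001  0.0189]
[276.3678 258.3565] [227.7766 305.2659] [228.3579 309.8941]
```

View pics/w6.png

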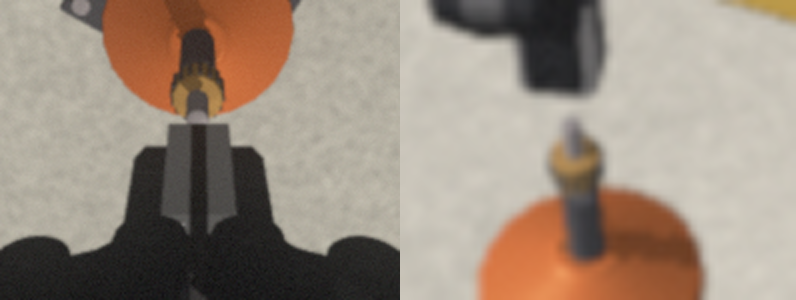

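The wrist view shows the shut fingers right over the pin tip (197,115 in the crop). The side view shows the nut raised clear of the sleeve. I'll come down gently.

```bash
cat > f.py <<'E'
from plant import ctrl
s=ctrl.get_state();print(s['eef_pos'].round(4),s['contact_force'].round(2),s['wrist_torque'].round(2))
E
echo '[[[0,0,0.01,0,0,0,0],[0,0,0.0175,0,0,0,0],[0,0,0.02,0,0,0,0],[0,0,0.02,0,0,0,0]]]' > path.dat && python3 -m inch path.dat 30; python3 f.py
echo '[[[0,0,0.0006,0,0,0,0],[0,0,0.0013,0,0,0,0],[0,0,0.0013,0,0,0,0]]]' > path.dat && python3 -m inch path.dat 30; python3 f.py
echo '[[[0,0,0.0006,0,0,0,0],[0,0,0.0013,0,0,0,0],[0,0,0.0013,0,0,0,0]]]' > path.dat && python3 -m inch path.dat 30; python3 f.py
echo '[[[0,0,0.0006,0,0,0,0],[0,0,0.0013,0,0,0,0],[0,0,0.0013,0,0,0,0]]]' > path.dat && python3 -m inch path.dat 30; python3 f.py
```

```text
time: 16.1
eef_pos: [0.4902, 0.2186, 0.1435]
tcp_rot: [-0.16, 0.987, -0.0, -0.0]
contact_force: [1.2, -0.5, 0.3]
opening: 0.001
finger_force: 0.0
[0.4902 0.2186 0.1435] [ 1.22 -0.5   0.25] [-0.04 -0.03  0.02]
time: 16.48
eef_pos: [0.4905, 0.2187, 0.143]
tcp_rot: [-0.16, 0.987, 0.0, 0.0]
contact_force: [-0.0, 0.5, 0.5]
opening: 0.002
finger_force: 0.0
[0.4905 0.2187 0.143 ] [-0.02  0.51  0.48] [ 0.01 -0.03  0.06]
time: 16.85
eef_pos: [0.4904, 0.2186, 0.1419]
tcp_rot: [-0.16, 0.987, 0.0, -0.0]
contact_force: [0.3, -0.2, -0.3]
opening: 0.002
finger_force: 0.0
[0.4904 0.2186 0.1419] [ 0.27 -0.18 -0.3 ] [-0.01 -0.06 -0.03]
time: 17.23
eef_pos: [0.4905, 0.2187, 0.1414]
tcp_rot: [-0.16, 0.987, -0.0, 0.0]
contact_force: [-0.3, 0.3, 2.8]
opening: 0.004
finger_force: 1.3
[0.4905 0.2187 0.1414] [-0.34  0.26  2.77] [-0.05  0.14 -0.02]
```

Contact at TCP z≈0.141, force 2.8 N. Pressing on slowly.

In the tool's units: 0.001 m / 0.8 = 0.0013, 0.0005 m / 0.8 = 0.0006.

```bash
echo '[[[0,0,0.0006,0,0,0,0],[0,0,0.0013,0,0,0,0],[0,0,0.0013,0,0,0,0]]]' > path.dat && python3 -m inch path.dat 30|sed -n 2p; python3 f.py
echo '[[[0,0,0.0006,0,0,0,0],[0,0,0.0013,0,0,0,0],[0,0,0.0013,0,0,0,0]]]' > path.dat && python3 -m inch path.dat 30|sed -n 2p; python3 f.py
echo '[[[0,0,0.0006,0,0,0,0],[0,0,0.0013,0,0,0,0],[0,0,0.0013,0,0,0,0]]]' > path.dat && python3 -m inch path.dat 30|sed -n 2p; python3 f.py
```

```text
eef_pos: [0.4905, 0.2187, 0.1402]
[0.4905 0.2187 0.1402] [-1.09  0.31  4.07] [-0.02  0.2  -0.03]
eef_pos: [0.4905, 0.2187, 0.1391]
[0.4905 0.2187 0.1391] [-0.85 -0.66  4.96] [-0.08  0.19  0.06]
eef_pos: [0.4906, 0.2187, 0.1383]
[0.4906 0.2187 0.1383] [-1.76 -0.42  5.59] [-0.01  0.27  0.01]
```

In the tool's units: 0.001 m / 0.8 = 0.0013, 0.0005 m / 0.8 = 0.0006.

```bash
echo '[[[0,0,0.0006,0,0,0,0],[0,0,0.0013,0,0,0,0],[0,0,0.0013,0,0,0,0]]]' > path.dat && python3 -m inch path.dat 30|sed -n 2p; python3 f.py
echo '[[[0,0,0.0006,0,0,0,0],[0,0,0.0013,0,0,0,0],[0,0,0.0013,0,0,0,0]]]' > path.dat && python3 -m inch path.dat 30|sed -n 2p; python3 f.py
echo '[[[0,0,0.0005,0,0,0,0],[0,0,0.0009,0,0,0,0],[0,0,0.0009,0,0,0,0]]]' > path.dat && python3 -m inch path.dat 30; python3 f.py
```

```text
eef_pos: [0.4906, 0.2187, 0.1375]
[0.4906 0.2187 0.1375] [-2.32 -0.05  5.42] [-0.08  0.42 -0.02]
eef_pos: [0.4906, 0.2187, 0.1367]
[0.4906 0.2187 0.1367] [-2.12 -0.23  7.62] [-0.11  0.41  0.02]
time: 19.48
eef_pos: [0.4907, 0.2187, 0.1361]
tcp_rot: [-0.16, 0.987, -0.0, 0.0]
contact_force: [-3.1, -1.3, 8.6]
opening: 0.001
finger_force: 3.9
[0.4907 0.2187 0.1361] [-3.11 -1.33  8.62] [-0.08  0.48  0.05]
```

About 5 mm down at 8.5 N. Holding there, then letting it up.

In the tool's units: -0.06 m / 0.8 = -0.075, -0.03 m / 0.8 = -0.0375.

```bash
echo '[[[0,0,0,0,0,0,0],[0,0,0,0,0,0,0],[0,0,0,0,0,0,0],[0,0,0,0,0,0,0],[0,0,0,0,0,0,0],[0,0,0,0,0,0,0],[0,0,0,0,0,0,0],[0,0,0,0,0,0,0],[0,0,0,0,0,0,0]]]' > path.dat && python3 -m inch path.dat 30|sed -n 1,4p
echo '[[[0,0,0,0,0,0,0],[0,0,0,0,0,0,0],[0,0,0,0,0,0,0],[0,0,0,0,0,0,0],[0,0,0,0,0,0,0],[0,0,0,0,0,0,0],[0,0,0,0,0,0,0],[0,0,0,0,0,0,0],[0,0,0,0,0,0,0]]]' > path.dat && python3 -m inch path.dat 30|sed -n 1,4p
echo '[[[0,0,-0.0025,0,0,0,0],[0,0,-0.005,0,0,0,0],[0,0,-0.0075,0,0,0,0],[0,0,-0.0125,0,0,0,0],[0,0,-0.0375,0,0,0,0],[0,0,-0.075,0,0,0,0],[0,0,-0.075,0,0,0,0],[0,0,-0.075,0,0,0,0]]]' > path.dat && python3 -m inch path.dat 30
python3 - <<'E'
from h import *
d=shot('wrist');a=d['pixels'][150:300,180:380];a=cv2.resize(a,None,fx=2,fy=2,interpolation=cv2.INTER_CUBIC)
e=shot('side');b=e['pixels'][285:335,200:266];b=cv2.resize(b,None,fx=6,fy=6,interpolation=cv2.INTER_CUBIC)
cv2.imwrite('pics/w7.png',np.hstack([a,b])[:,:,::-1])
E
```

```text
time: 20.6
eef_pos: [0.4906, 0.2187, 0.1361]
tcp_rot: [-0.16, 0.987, -0.0, 0.0]
contact_force: [-2.6, -1.3, 8.0]
time: 21.72
eef_pos: [0.4906, 0.2187, 0.1361]
tcp_rot: [-0.16, 0.987, -0.0, 0.0]
contact_force: [-1.9, -1.1, 7.2]
time: 22.72
eef_pos: [0.4897, 0.2184, 0.1938]
tcp_rot: [-0.16, 0.987, -0.0, -0.001]
contact_force: [0.0, -0.3, -0.2]
opening: 0.002
finger_force: 0.0
```

View pics/w7.png

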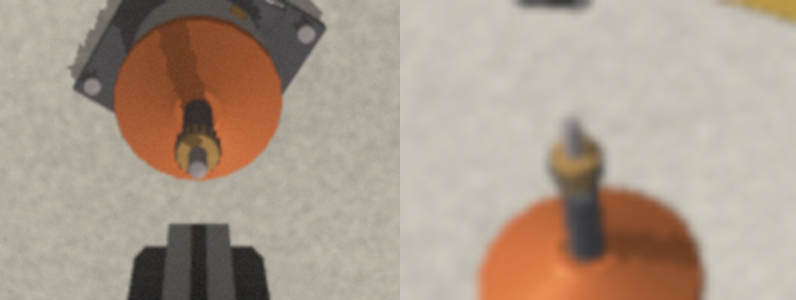

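The pin has sprung back: in the side crop the tip is at (573,120), as before. The nut is still up and the robot is clear.

```bash
python3 -c "
from plant import ctrl;print(ctrl.sign_off())"
```

```text
the job is handed in; nothing more can be done
None
```

I bled the orange accumulator and handed the job in at about 23 s; no verdict came back. I turned the lock nut anticlockwise until it hit its stop, pressed the pin about 5 mm at roughly 8.5 N, held it about 3 s and let it spring back, and nothing else was touched.

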